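# Clamp the glued foam blanks and set the cure timer

## Robot

A 7-joint arm with a two-finger parallel gripper is mounted at the origin on the work surface. World frame = base frame: x ahead of the robot, y to its left, z up, the work surface at z = 0. Lengths are in m, angles in rad, forces in N, time in s.
With the tool pointing down it reaches from about 0.4 to 0.85 m from the base axis. Payload 10.4 kg.
Tool frame: the origin (TCP) lies between the finger pads; the fingertips stand 22 mm ahead of it and the grasp point (between the pads) lies 3 mm ahead of it; z points along the fingers, y is the line along which they close (so a half turn about z gives the same grasp; the last joint's range is limited). The gripper opens to 85 mm and grips with 20 to 120 N. Pads are 22 mm wide; open, the fingers measure 114 mm over their backs; the gripper's body (76 mm by 85 mm) begins 54 mm behind the grasp point. The pads swing forward as they close: fully open they stand 13 mm farther back than shut.
Start: joints at [1.277, 0.332, -0.065, 1.46, 0.022, 1.35, -0.088], TCP at [0.167, -0.602, 0.253] pointing down, gripper open.
Joint ranges: [-2.6, 2.6], [-0.5, 2.12], [-1.47, 1.34], [0.16, 2.42], [-1.27, 4.41], [0.06, 2.06], [-2.6, 2.6]. Speed limits (rad/s): [2.22, 2.22, 2.79, 2.79, 3.14, 3.14, 3.14].

## Interface

Orientations are given as a unit quaternion [x, y, z, w].
In Python, from workcell import manip, camera, ticket, boxes_of, outline_of gives the robot as it stands.
- The arm moves only by the tool carry_out, never from a script. Its argument "deltas" is a list of rows, each a list of 5 numbers: the shift along the tool's x, y, z as a fraction of full scale, then the turn about the tool's z as a fraction of full scale, then the opening, from -1 (shut) to 1 (fully open), so that 0 is half open. In form: [[tx, ty, tz, spin, gripper], ...]. A call has 1 to 20 rows; each row is the pose to reach, as a shift and turn from the pose commanded when the call began, along the tool's axes at that moment; what a row does not reach only later rows make up. Full scale, the value 1, is 150 mm for a shift and 30 degrees for a turn. A row lasts 1/8 s, in which the tool goes at most 62.5 mm and 10.7 degrees, less where a joint would pass 70% of its speed; a pose out of reach is approached as far as the arm can. A call with a number of a shift or a turn outside -1 to 1 is refused whole. A call with a gripper value outside its range is refused whole. The fingers move at their own pace and stop on an object; "force" is the grip in N (left out, the last holds). Time passes only in rows, so rows that repeat a pose let the fingers close. It gives the time, the measured TCP pose, the force, the opening and the grip force at its end, in the units of the state.
- manip.get_obs(): the state, without advancing time (a new reading comes with each control period).
- camera(name): name is "scene" or "side" or "wrist"; returns a dict with "img" (400x640x3 uint8, red, green, blue), "depth" (400x640 float32, m along the optical axis (not along the pixel's ray), 0 where there is no reading), "vertical_fov" (degrees; the focal length in pixels is half the picture's height over the tangent of half this angle, whatever the lens; pixels are square), "cx", "cy" (the principal point, pixels), "R" (3x3) and "t" (3): a world point X has camera coordinates R X + t. Camera axes: x right, y down, z forward; pixel columns grow to the right and rows downward; lengths in m; the calibration is good to about 2 mm. A picture is of the moment at which its call begins.
- ticket.hand_in(): hands the job in; it is judged then, once.
Trained networks look in a picture, given as the dict that the camera call returned (one of the last four; its "shot" number tells which), for a name from the list of things; names that differ only in an ending like _2 or _b are one class to them, and where a whole thing is asked for, a point or a joint stands for the part that bears it (a point fixed in the world has none). Each returns a list of dicts, best first, with "conf" (0 to 1); they miss things now and then, are a little off and sometimes report something else, mostly with a low value. They report only what shows in the picture. A call takes as long as a camera call. They do not tell look-alikes from the thing itself.
- boxes_of(query, picture): "position" ([x, y, z] in m, in world coordinates, good to about 4 mm: the middle of the surface that is visible of it).
- outline_of(query, picture): "region" (400x640 bool, what is visible of it).
The state is a dict: "clock": time; "joint_pos": joint angles; "joint_velocities": joint speeds; "tau": joint torques, N m; "position": TCP position; "ee_rot": TCP orientation; "ft_force": force on the tool from outside, world axes, zero at the start; "torque": the same for the moment, N m; "grip_width": opening from 0.0 (shut) to 1.0 (fully open); "grasp_force": force on a finger pad.
Only numpy, scipy, OpenCV 4.12 (cv2) and the standard library are available. Lean on these libraries where they do the work, as an engineer would, in place of code of your own. Each camera call takes 0.05 s, during which the arm holds its last target. There are 200 camera calls.

## Task

Squeeze the latch on the clamp's grip and slide the jaw back one notch to the loading notch, let it latch, and put the sanding block from the clamp's bed away in the blue tray. Lay every glued pink blank flat on the bed, side by side and lengthwise between the jaw and the fence; when all are in, squeeze the latch again and slide the jaw forward one notch so that it latches with the blanks held against the fence, and only then turn the timer dial from off to the yellow dot. Do not disturb the adhesive cartridge, the glue bottle or the scraper.

Things in the scene. Friction and masses are not known exactly. Their poses are not given: they have to be found in the camera images.
- bed (a point): Glue-up clamp, fixed: grey bed 255 x 360 mm, top 15 mm above the bench. Point on the bed's top where clamped blanks centre; x points to the fixed fence, y along it, z up. Fence face at x = +40 mm, 16 mm tall above the bed. Clear bed within y +-175 mm, then side lips 12 mm tall. Room for four blanks, e.g. at y = -123, -41, 41, 123 mm (thin black lines)
- jaw (a joint): Travel (m) of the sliding jaw, a bar 340 mm long in y, 16 thick, top 31 above the bed; grows away from the fence (bed -x). Jaw face at bed x = -(42 mm + jaw). Notches, with 3 mm play either way: 0 (clamping 80 mm blanks, gap 82; starts here), 0.045 (loading, gap 127), 0.090 (not used); stops 5 mm past the end notches. Locked in a notch unless the tab is pressed; then 2 N friction
- tab (a joint): Travel (m) of the orange latch tab on the jaw's grip: 0 = released, latch in a notch; 0.008 = fully pressed. Sprung (3 N at first, 8 N fully pressed). The latch is clear of the notches above 0.005. Let go between notches, it rests on the rack at about 0.0045 and drops in only when it reaches a notch
- jaw_grip (a point): Jaw's upright grip, on its robot side, moving with it: fixed black post (outer face y = -17 mm) and orange tab (outer face y = +25 mm released, +17 pressed), 30 mm long in x; axes as the bed's. Squeeze post and tab together along y to press the tab. Point: middle of the squeezed grip, 45 mm above the bed; grip top 66 above the bed. Beside the tab a rack rises to 20 above the bed, y 33 to 43, ending at bed x = -69
- timer: Grey bench timer, fixed to the bench, 120 x 120 x 50 mm, origin under its centre, x away from the robot at yaw 0, with a dial on its top
- dial (a joint): Dial angle (rad), growing clockwise seen from above. Clicks at 0 (off, where it starts; the pointer is then towards timer -x), 0.6, 1.2 and 1.8; it springs into the nearest click when let go. About 0.07 N m to turn past a click; stops at -0.05 and 1.85
- dial_grip (a point): On the dial's axis, where to grip its black bar, 87 mm above the bench. The bar is 52 x 16 mm, its top 103 mm above the bench, on a disc 54 mm wide whose top is 59 mm above the bench. The bar lies along this point's x axis, which turns with the dial; the white pointer line is on the -x half
- dial_pointer (a point): Where the dial's pointer points, 43 mm from the axis (turns with the dial)
- tray_in (a point): Centre of the inner floor (4 mm above the bench) of the blue tool tray, fixed, 190 x 120 x 30 mm outside, walls 4 mm, long side along its x
- block_center (a point): Centre of the wooden sanding block with yellow abrasive underside, 120 (x) x 36 (y) x 34 mm, z up, about 0.12 kg. It starts lying on the clamp's bed, across the place where the blanks go
- yellow_mark (a point): Yellow 14 mm dot on the timer's top, 45 mm from the dial's axis, at one of the clicks 0.6, 1.2 or 1.8 (differs from start to start)
- blue_mark (a point): Blue dot, as the yellow one, at another click
- green_mark (a point): Green dot, at the remaining click
- cartridge: Twin adhesive cartridge, bystander, 86 x 44 x 180 mm standing, origin under its centre
- glue: White glue bottle, bystander, 48 mm wide, 110 mm tall, origin under its centre
- scraper: Spatula lying on the bench, bystander; origin under its centre
- blank0_center (a point): Centre of a pink foam blank, 80 (x) x 50 (y) x 44 mm, z up, about 0.07 kg, with a white glue line across its middle; lies on the bench (may be absent)
- blank1_center (a point): Centre of a pink foam blank, 80 (x) x 50 (y) x 44 mm, z up, about 0.07 kg, with a white glue line across its middle; lies on the bench (may be absent)
- blank2_center (a point): Centre of a pink foam blank, 80 (x) x 50 (y) x 44 mm, z up, about 0.07 kg, with a white glue line across its middle; lies on the bench (may be absent)
- blank3_center (a point): Centre of a pink foam blank, 80 (x) x 50 (y) x 44 mm, z up, about 0.07 kg, with a white glue line across its middle; lies on the bench (may be absent)
Things that resemble listed ones, but are neither listed nor needed, are in the scene too. What is shaped like the part that bears blank2_center but green or red is not meant.

How it is judged:
By the outcome, as a careful person would: the job done as asked, in the order asked, and still so for the second after the job is handed in, with the robot touching nothing.
Of blank0, blank1, blank2, blank3 only 3 to 4 are there at a start; the rules pass over those that are not, and their reading is None.
At some moment in a run one of blank0, blank1, blank2, blank3, block may be knocked a few centimetres aside while the robot is not near it.
Once in a run the grip may slacken for a moment while it holds something.
It also fails if it takes over 210 s, if anything falls off the work surface, if the arm or the gripper's body presses on something with over 40 N, if the wrist force passes 120 N, or if a joint passes its speed limit or range.

## Working session

There is one attempt and no reset: what is moved stays moved. The work goes in short steps, Python scripts to look and compute and a tool call to move; the robot and the scene stay as the last step left them, time stands still between calls to the robot, and variables do not carry over. Pictures are saved under pics/ and viewed, at most 14 in all, crops included, and the job is handed in when it is done.

Besides the shell and the picture viewer there is one more tool, called after "Call:" as name([rows], argument=value, ...), one row to a line, values as JSON. carry_out: Moves the arm, as the interface text tells. Its arguments: {"type":"object","properties":{"deltas":{"type":"array","items":{"type":"array","items":{"type":"number"}}},"force":{"type":"number"}},"required":["deltas"]}

```bash
mkdir -p pics; cat > h.py <<'E'
import numpy as np, cv2
from workcell import manip, camera, ticket, boxes_of, outline_of
def f_of(p): return p["img"].shape[0]/2/np.tan(np.radians(p["vertical_fov"])/2)
def cloud(p):
    d=p["depth"];f=f_of(p);v,u=np.mgrid[:400,:640]
    c=np.stack([(u-p["cx"])/f*d,(v-p["cy"])/f*d,d],-1)
    X=(c-p["t"])@p["R"]; X[d<=0]=np.nan
    return X
def px(p,X):
    c=p["R"]@np.array(X)+p["t"];f=f_of(p);return (c[:2]/c[2]*f+[p["cx"],p["cy"]]).round(0)
def save(p,n): cv2.imwrite("pics/"+n,p["img"][:,:,::-1])
def top(X,m,z0,z1):
    q=X[m];q=q[(q[:,2]>z0)&(q[:,2]<z1)]
    r=cv2.minAreaRect((q[:,:2]*1000).astype(np.float32));return r,len(q),np.median(q,0)
E
python3 - <<'E'
from h import *
o=manip.get_obs();print(o["position"],o["ee_rot"])
a=camera("scene");b=camera("side")
cv2.imwrite("pics/a.png",a["img"][:,:,::-1]);save(b,"b.png")
for p in(a,b):
  print("cam",-p["R"].T@p["t"])
  for q in["jaw_grip","tab","jaw","timer","dial","dial_grip","dial_pointer","tray_in","block_center","yellow_mark","blue_mark","green_mark","cartridge","glue","scraper","blank0_center","bed"]:
    try:
      for r in boxes_of(q,p)[:7]: print(q,round(r["conf"],2),np.round(r["position"],3),px(p,r["position"]))
    except Exception as e: print(q,e)
E
```

```text
[ 0.16708974 -0.60187612  0.25251656] [ 9.90845896e-01  1.34995930e-01 -1.29630285e-04 -7.01277468e-04]
cam [ 1.31042558 -0.92806885  0.86627918]
jaw_grip 0.93 [ 0.584 -0.021  0.042] [323. 226.]
tab 0.47 [0.563 0.014 0.069] [325. 211.]
tab 0.21 [ 0.771 -0.213  0.057] [334. 281.]
jaw 0.79 [ 0.583 -0.027  0.047] [322. 225.]
timer 0.69 [ 0.608 -0.36   0.051] [249. 286.]
dial_grip 0.59 [ 0.595 -0.353  0.077] [246. 275.]
dial_grip 0.16 [0.473 0.421 0.041] [372. 163.]
dial_pointer 0.79 [ 0.592 -0.355  0.081] [245. 274.]
tray_in 0.56 [ 0.36  -0.349 -0.001] [194. 262.]
block_center 0.81 [0.628 0.059 0.05 ] [350. 217.]
block_center 0.47 [ 0.702  0.384 -0.002] [419. 196.]
green_mark 0.72 [ 0.593 -0.352  0.074] [246. 275.]
cartridge 0.89 [ 0.78  -0.016  0.106] [379. 231.]
cartridge 0.67 [0.699 0.384 0.001] [419. 195.]
cartridge 0.2 [ 0.362 -0.35   0.002] [195. 261.]
glue 0.78 [ 0.77  -0.213  0.056] [334. 281.]
glue 0.37 [ 0.585 -0.021  0.045] [324. 225.]
scraper 0.66 [ 0.699  0.388 -0.   ] [419. 195.]
blank0_center 0.56 [0.475 0.416 0.042] [372. 164.]
bed 0.62 [ 0.586 -0.049  0.012] [318. 238.]
[... 360 characters left out ...]
 321.]
dial_pointer 0.59 [ 0.587 -0.35   0.076] [399. 320.]
dial_pointer 0.52 [ 0.576 -0.358  0.049] [394. 330.]
tray_in 0.74 [ 0.365 -0.35   0.005] [304. 367.]
block_center 0.76 [0.611 0.062 0.048] [339. 193.]
yellow_mark 0.58 [ 0.584 -0.352  0.08 ] [399. 321.]
yellow_mark 0.16 [ 0.365 -0.347  0.   ] [304. 366.]
cartridge 0.65 [ 0.584 -0.352  0.08 ] [398. 321.]
cartridge 0.62 [0.759 0.003 0.109] [399. 180.]
glue 0.57 [ 0.749 -0.209  0.067] [431. 251.]
scraper 0.78 [0.696 0.391 0.002] [326. 127.]
blank0_center 0.8 [0.457 0.404 0.042] [256. 131.]
blank0_center 0.73 [ 0.751 -0.21   0.067] [432. 251.]
blank0_center 0.55 [0.334 0.264 0.044] [227. 170.]
bed 0.95 [ 0.554 -0.04   0.016] [333. 233.]
```

View pics/a.png

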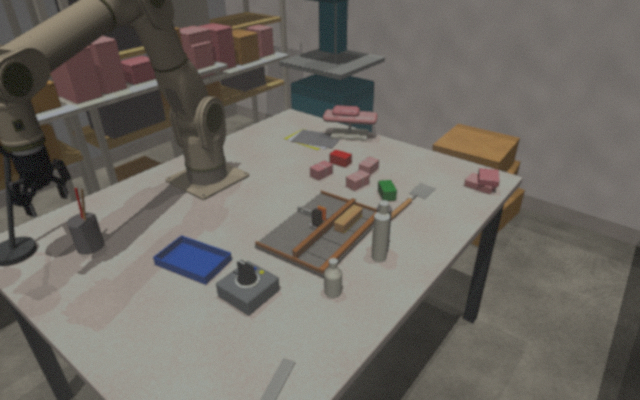

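View pics/b.png

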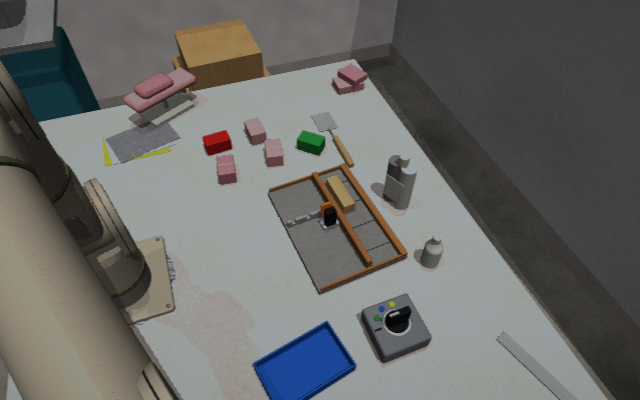

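The side view shows pink blanks at (227,169), (274,152) and (255,131). The red block at (217,142) and the green one at (311,142) are decoys, and there is a pink pile at (350,80). On the timer the marks are blue (381,309), yellow (392,304) and green (377,319). The tray is at (305,367), and the block is on the bed at (341,193).

```bash
python3 - <<'E'
from h import *
P=[camera("scene"),camera("side")]
XX=[cloud(p) for p in P]
def seg(n,lo,hi,z0,z1,amin=10):
  for k,(p,X) in enumerate(zip(P,XX)):
    h=cv2.cvtColor(p["img"],cv2.COLOR_RGB2HSV)
    m=cv2.inRange(h,np.array(lo),np.array(hi))
    m&=((X[...,2]>z0)&(X[...,2]<z1)&(X[...,0]>0.1)&(X[...,0]<1.3)&(abs(X[...,1])<.9)).astype(np.uint8)*255
    N,L,S,C=cv2.connectedComponentsWithStats(m)
    for i in range(1,N):
      if S[i,4]<amin: continue
      q=X[L==i]; r=cv2.minAreaRect((q[:,:2]*1000).astype(np.float32))
      print(n,"AB"[k],C[i].round(),S[i,4],q.mean(0).round(4),"z",np.percentile(q[:,2],[5,95]).round(3),"rect",np.round(r[0]),np.round(r[1]),round(r[2]))
seg("pink",(165,40,90),(180,160,255),.036,.2)
seg("pink0",(0,40,90),(4,120,255),.036,.2)
seg("tray",(105,120,50),(125,255,255),-.01,.05,100)
seg("wood",(10,50,90),(25,255,255),.035,.06,20)
seg("fence",(0,100,60),(16,255,255),.024,.06,20)
seg("yel",(22,120,120),(35,255,255),.03,.07,3)
seg("blu",(100,110,90),(125,255,255),.045,.07,3)
seg("grn",(45,90,40),(80,255,255),.045,.07,3)
for k,X in enumerate(XX):
  for nm,z0,z1 in(("timertop",.044,.055),("disc",.056,.064),("bar",.095,.11)):
    m=(X[...,2]>z0)&(X[...,2]<z1)&(abs(X[...,0]-.58)<.12)&(abs(X[...,1]+.355)<.12)
    q=X[m]
    if len(q)>5:print(nm,k,len(q),q.mean(0).round(4),[np.round(t) for t in cv2.minAreaRect((q[:,:2]*1000).astype(np.float32))])
for i,p in enumerate(P):
  u,v=((215,120),(185,110))[i]
b=P[1]["img"]
c=[cv2.resize(b[120:290,200:430],None,fx=2.6,fy=2.6,interpolation=2),cv2.resize(b[50:130,310:400],(300,265)),cv2.resize(b[290:370,350:440],(298,265))]
im=np.zeros((530,800,3),np.uint8);im[:442,:598]=c[0][:442,:598];
im[:180,600:]=cv2.resize(c[1],(200,180));im[200:400,600:]=cv2.resize(c[2],(200,200));cv2.imwrite("pics/c.png",im[...,::-1])
E
```

```text
pink A [344. 110.] 171 [0.185  0.6316 0.1261] z [0.113 0.133] rect [180. 634.] [127.  67.] 33
pink A [320. 166.] 76 [0.3312 0.2787 0.0424] z [0.038 0.045] rect [331. 283.] [81. 42.] 88
pink A [488. 177.] 237 [0.8719 0.574  0.0516] z [0.04  0.056] rect [867. 581.] [68. 90.] 22
pink B [353.  72.] 285 [0.8716 0.5848 0.0567] z [0.053 0.06 ] rect [870. 588.] [73. 97.] 22
pink B [158.  87.] 1086 [0.1989 0.6385 0.1174] z [0.096 0.136] rect [201. 652.] [233.  85.] 30
pink B [252. 123.] 63 [0.4559 0.4464 0.0455] z [0.042 0.048] rect [456. 447.] [44. 32.] 8
pink B [256. 131.] 68 [0.4577 0.4006 0.0451] z [0.039 0.05 ] rect [459. 405.] [44. 40.] 4
pink B [271. 143.] 64 [0.4884 0.33   0.0459] z [0.042 0.049] rect [490. 329.] [36. 46.] 67
pink B [273. 154.] 61 [0.4794 0.2824 0.0441] z [0.038 0.048] rect [483. 288.] [41. 45.] 84
pink B [225. 165.] 303 [0.3322 0.2832 0.0454] z [0.042 0.049] rect [333. 287.] [86. 49.] 83
pink0 A [351. 117.] 420 [0.2169 0.6349 0.1024] z [0.088 0.119] rect [205. 645.] [234.  93.] 31
pink0 A [368. 162.] 111 [0.4586 0.4177 0.0424] z [0.037 0.046] rect [459. 422.] [47. 84
[... 3077 characters left out ...]
. 79.] 47
grn B [376. 318.] 30 [ 0.549  -0.318   0.0532] z [0.051 0.056] rect [ 550. -318.] [13. 11.] 63
timertop 0 1075 [ 0.5954 -0.3563  0.0494] [array([ 585., -346.]), array([124., 121.]), np.float64(1.0)]
disc 0 117 [ 0.5882 -0.357   0.0592] [array([ 590., -353.]), array([52., 39.]), np.float64(41.0)]
bar 0 110 [ 0.5864 -0.3478  0.1014] [array([ 583., -347.]), array([55., 19.]), np.float64(1.0)]
timertop 1 2090 [ 0.5827 -0.3494  0.0511] [array([ 587., -344.]), array([121., 119.]), np.float64(2.0)]
disc 1 188 [ 0.5847 -0.3538  0.0601] [array([ 587., -337.]), array([75., 75.]), np.float64(86.0)]
bar 1 192 [ 0.5862 -0.3447  0.1032] [array([ 588., -344.]), array([52., 17.]), np.float64(1.0)]
```

View pics/c.png

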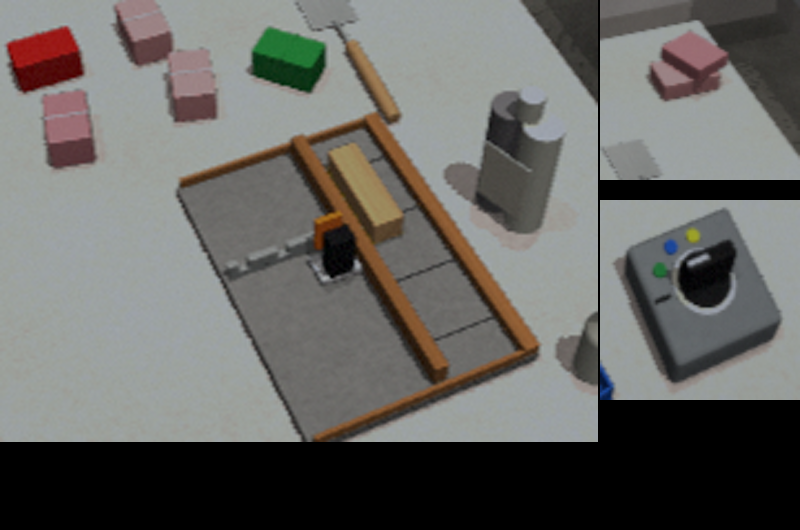

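The crop confirms it: the three single pink blocks with a white glue line are the blanks. The red and green blocks are look-alikes. The pink pile at (350,80) is stacked, has no glue line and is beyond reach. Yellow sits about 102° clockwise of off, so its click is 1.8. Bed origin is about (0.636, 0.000) with yaw about 5°.

Call:
carry_out([
  [0.3,-0.26,0,0,1],
  [0.6,-0.52,0,0,1],
  [0.9,-0.78,0,0,1],
])

```text
clock: 2.28
position: [0.2669, -0.4518, 0.2534]
ee_rot: [0.991, 0.135, 0.0, 0.0]
ft_force: [1.2, 0.0, -0.3]
grip_width: 0.995
grasp_force: 0.0
```

Call:
carry_out([
  [0.3,-0.26,0,0,1],
  [0.6,-0.52,0,0,1],
  [0.9,-0.78,0,0,1],
])

```text
clock: 2.65
position: [0.3656, -0.3028, 0.2536]
ee_rot: [0.991, 0.135, 0.0, 0.0]
ft_force: [1.1, -0.7, -0.0]
grip_width: 0.999
grasp_force: 0.0
```

Call:
carry_out([
  [0.3,-0.26,0,0,1],
  [0.6,-0.52,0,0,1],
  [0.9,-0.78,0,0,1],
])

```text
clock: 3.02
position: [0.4644, -0.1541, 0.2537]
ee_rot: [0.991, 0.135, 0.0, 0.0]
ft_force: [1.6, -1.2, -0.2]
grip_width: 1.005
grasp_force: 0.0
```

Call:
carry_out([
  [0.3,-0.26,0,0.35,1],
  [0.6,-0.52,0,0.35,1],
  [0.89,-0.78,0,0.35,1],
  [0.89,-0.78,0,0.35,1],
  [0.89,-0.78,0,0.35,1],
])

```text
clock: 3.65
position: [0.5608, -0.0076, 0.2531]
ee_rot: [0.999, 0.044, -0.0, 0.0]
ft_force: [0.4, -1.3, 0.1]
grip_width: 1.006
grasp_force: 0.0
```

```bash
cat >> h.py <<'E'
from scipy.spatial.transform import Rotation as Ro
def plan(x,y,z,yaw=None):
    "deltas in full-scale units from the measured pose (rows' axes = present tool axes)"
    o=manip.get_obs();M=Ro.from_quat(o["ee_rot"]).as_matrix()
    d=M.T@(np.array([x,y,z])-o["position"])/.15
    yw=np.degrees(np.arctan2(M[1,0],M[0,0]));s=0 if yaw is None else -((yaw-yw+180)%360-180)/30
    print("at",o["position"].round(4),"yaw",round(yw,1),"->",d.round(3),"spin",round(s,3))
BO=np.array([.636,0.]);BY=np.radians(5)
def B(x,y,z):
    c,s=np.cos(BY),np.sin(BY);return np.array([BO[0]+c*x-s*y,BO[1]+s*x+c*y,.015+z])
E
python3 - <<'E'
from h import *
plan(*B(-.076,0,.2),5)
w=camera("wrist");save(w,"w1.png");X=cloud(w)
print("cam",-w["R"].T@w["t"])
np.savez("w1.npz",X=X,img=w["img"])
z=X[...,2]
for n,a,b in(("grip",.07,.09),("jaw",.043,.05),("rack",.033,.039)):
  m=(z>a)&(z<b)&(abs(X[...,0]-.57)<.08)&(abs(X[...,1])<(.19 if n=="jaw" else .07));q=X[m]
  if len(q)>9: print(n,len(q),q.mean(0).round(4),cv2.minAreaRect((q[:,:2]*1000).astype(np.float32)))
E
```

```text
at [ 0.5608 -0.0076  0.2531] yaw 5.0 -> [-0.003 -0.007  0.254] spin 0.001
cam [ 6.40648867e-01 -2.69249697e-04  3.72763482e-01]
grip 1119 [ 0.5536 -0.0035  0.0792] ((552.0977172851562, -0.9193954467773438), (29.467178344726562, 41.98993682861328), 5.18637228012085)
jaw 11008 [0.5987 0.0321 0.0465] ((585.5726928710938, -2.53790283203125), (332.3124084472656, 96.1197509765625), 81.28069305419922)
rack 614 [0.5473 0.0208 0.0349] ((573.9671630859375, 15.184982299804688), (97.0875015258789, 146.98318481445312), 48.99653625488281)
```

View pics/w1.png

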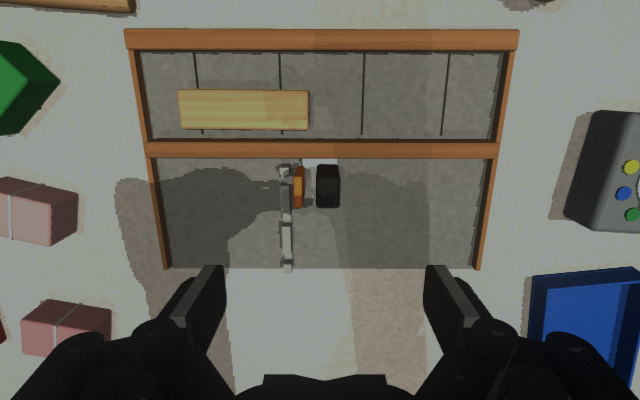

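The wrist view shows the grip at (318,186), with the tab at (299,187) and the post at (328,186). The block is at (243,110) and the bed is well aligned. The grip point fits at (0.5524, -0.005), so I'm descending to squeeze.

Call:
carry_out([
  [-0.054,-0.02,0.3,0,1],
  [-0.054,-0.02,0.6,0,1],
  [-0.054,-0.02,0.9,0,1],
  [-0.054,-0.02,0.9,0,1],
])

```text
clock: 4.2
position: [0.5502, -0.0069, 0.1159]
ee_rot: [0.999, 0.043, -0.003, 0.0]
ft_force: [-0.2, 0.1, 0.0]
grip_width: 1.003
grasp_force: 0.0
```

Call:
carry_out([
  [0,0,0.2,0,1],
  [0,0,0.34,0,1],
  [0,0,0.34,0,1],
  [0,0,0.34,0,-0.2],
  [0,0,0.34,0,-0.5],
  [0,0,0.34,0,-0.8],
  [0,0,0.34,0,-0.8],
  [0,0,0.34,0,-0.8],
  [0,0,0.34,0,-0.8],
], force=25)

```text
clock: 5.32
position: [0.5538, -0.0056, 0.0691]
ee_rot: [0.999, 0.044, 0.001, 0.001]
ft_force: [-1.7, -3.0, 11.8]
grip_width: 0.385
grasp_force: 29.4
```

```bash
python3 - <<'E'
from h import *
o=manip.get_obs();print({k:np.round(o[k],3) for k in("clock","position","ft_force","grip_width","grasp_force")})
d=np.load("w1.npz");X=d["X"];h=cv2.cvtColor(d["img"],cv2.COLOR_RGB2HSV)
wood=(h[...,0]<18)&(h[...,1]>90)
def ln(n,v0,v1,z0,z1):
  m=wood.copy();m[:v0]=0;m[v1:]=0;m&=(X[...,2]>z0)&(X[...,2]<z1);q=X[m]
  r=cv2.minAreaRect((q[:,:2]*1000).astype(np.float32));print(n,len(q),q.mean(0).round(4),r)
ln("fence",25,55,.026,.036);ln("jaw",138,162,.043,.05)
m=np.zeros((400,640),bool);m[88:132,176:312]=1;m&=(X[...,2]>.044)&(X[...,2]<.055)
q=X[m];print("block",cv2.minAreaRect((q[:,:2]*1000).astype(np.float32)))
E
```

```text
{'clock': np.float64(5.325), 'position': array([ 0.554, -0.006,  0.069]), 'ft_force': array([-1.712, -3.039, 11.84 ]), 'grip_width': np.float64(0.385), 'grasp_force': np.float64(29.422)}
fence 8471 [0.682  0.0065 0.03  ] ((680.5924072265625, 5.980743408203125), (21.068103790283203, 358.6084899902344), 5.027031898498535)
jaw 5706 [ 0.5843 -0.0034  0.0451] ((583.8528442382812, -2.0972442626953125), (16.078351974487305, 339.2473449707031), 4.8799824714660645)
block ((615.237548828125, 72.43608093261719), (35.856876373291016, 119.38224029541016), 5.003353595733643)
```

Call:
carry_out([
  [-0.08,0,0,0,-0.8],
  [-0.16,0,0,0,-0.8],
  [-0.24,0,0,0,-0.8],
  [-0.31,0,0,0,-0.8],
  [-0.31,0,0,0,-0.8],
  [-0.31,0,0,0,-0.8],
])

```text
clock: 6.08
position: [0.5075, -0.0096, 0.0691]
ee_rot: [0.999, 0.044, 0.001, 0.001]
ft_force: [-0.9, -2.2, 12.8]
grip_width: 0.38
grasp_force: 29.4
```

Call:
carry_out([
  [0,0,0,0,-0.1],
  [0,0,0,0,0.3],
  [0,0,0,0,0.8],
  [0,0,0,0,1],
  [0,0,0,0,1],
])

```text
clock: 6.7
position: [0.5062, -0.0093, 0.0672]
ee_rot: [0.999, 0.044, -0.0, 0.0]
ft_force: [0.4, -0.6, 0.4]
grip_width: 1.006
grasp_force: 0.0
```

Call:
carry_out([
  [0,0,-0.3,0,1],
  [0,0,-0.6,0,1],
  [0,0,-0.95,0,1],
  [0,0,-0.95,0,1],
  [0,0,-0.95,0,1],
])

```text
clock: 7.32
position: [0.506, -0.0092, 0.2093]
ee_rot: [0.999, 0.044, -0.0, 0.0]
ft_force: [-0.1, 0.0, -0.2]
grip_width: 0.999
grasp_force: 0.0
```

```bash
sed -i 's/BO=.*;/BO=np.array([.633,.002]);/' h.py; python3 - <<'E'
from h import *
plan(*B(0,0,.2),5)
w=camera("wrist");save(w,"w2.png");X=cloud(w);h=cv2.cvtColor(w["img"],cv2.COLOR_RGB2HSV)
wood=(h[...,0]<18)&(h[...,1]>90)
def bed(P): 
  c,s=np.cos(BY),np.sin(BY);return (P[...,:2]-BO)@np.array([[c,-s],[s,c]])
b=bed(X);z=X[...,2]
m=wood&(z>.043)&(z<.05)&(abs(b[...,1])<.17)&(b[...,0]<-.06)&(b[...,0]>-.13)
print("jaw bed x",np.percentile(b[m][:,0],[2,50,98]),m.sum())
m=wood&(z>.026)&(z<.036)&(b[...,0]>.03);print("fence",np.percentile(b[m][:,0],[2,50,98]))
o=(h[...,0]>5)&(h[...,0]<18)&(h[...,1]>150)&(z>.07);print("tab",b[o].min(0) if o.any() else 0,b[o].max(0) if o.any() else 0)
m=(z>.046)&(z<.055)&(b[...,0]>-.07)&(b[...,0]<.035)
q=X[m];print("block",m.sum(),cv2.minAreaRect((q[:,:2]*1000).astype(np.float32)))
E
```

```text
at [ 0.506  -0.0092  0.2093] yaw 5.0 -> [ 0.85  -0.001 -0.038] spin 0.0
jaw bed x [-0.10315303 -0.09541695 -0.08810173] 7589Traceback (most recent call last):
  File "<stdin>", line 10, in <module>
    return _quantile_unchecked(
        a, q, axis, out, overwrite_input, method, keepdims, weights)
    return _ureduce(a,
                    func=_quantile_ureduce_func,
    ...<5 lines>...
                    overwrite_input=overwrite_input,
                    method=method)
    r = func(a, **kwargs)
    result = _quantile(arr,
                       quantiles=q,
    ...<2 lines>...
                       out=out,
                       weights=wgt)
    slices_having_nans = np.isnan(arr[-1, ...])
                                  ~~~^^^^^^^^^
IndexError: index -1 is out of bounds for axis 0 with size 0
```

View pics/w2.png

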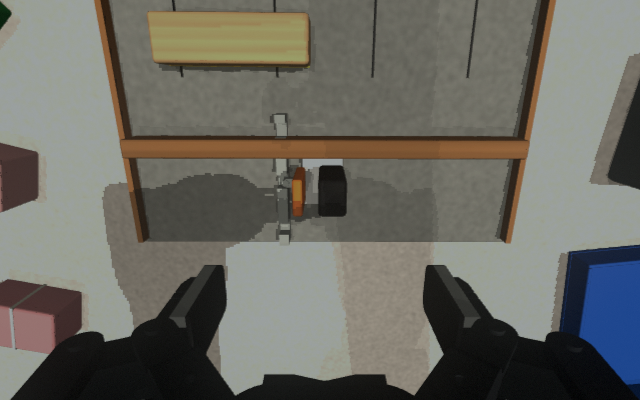

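Jaw centre is at bed x -95 mm and the grip spans about 41 mm, so it is latched in the loading notch with the tab released. The block is at (230,38) in the picture. I'll grip it across its 36 mm side with the tool at yaw 95°.

Call:
carry_out([
  [0.26,-0.16,0,-0.33,0.4],
  [0.52,-0.32,0,-0.66,0.4],
  [0.773,-0.479,0,-1,0.4],
  [0.773,-0.479,0,-1,0.4],
])

```text
clock: 7.88
position: [0.6158, 0.0754, 0.2071]
ee_rot: [0.953, 0.303, -0.001, -0.002]
ft_force: [-1.5, -1.6, 0.4]
grip_width: 0.7
grasp_force: 0.0
```

Call:
carry_out([
  [0,0,0,-0.33,0.4],
  [0,0,0,-0.66,0.4],
  [0,0,0,-1,0.4],
  [0,0,0,-1,0.4],
])

```text
clock: 8.38
position: [0.6147, 0.072, 0.2087]
ee_rot: [0.844, 0.536, -0.001, -0.0]
ft_force: [-0.2, 0.7, -0.2]
grip_width: 0.699
grasp_force: 0.0
```

Call:
carry_out([
  [0,0,0.1,-0.33,0.4],
  [0,0,0.2,-0.66,0.4],
  [0,0,0.3,-1,0.4],
  [0,0,0.3,-1,0.4],
  [0,0,0.3,-1,0.4],
])

```text
clock: 9.0
position: [0.6155, 0.0726, 0.1652]
ee_rot: [0.678, 0.735, 0.0, 0.0]
ft_force: [-0.3, -0.3, 1.3]
grip_width: 0.702
grasp_force: 0.0
```

```bash
python3 - <<'E'
from h import *
plan(.6153,.0724,.043,95)
w=camera("wrist");X=cloud(w);z=X[...,2];h=cv2.cvtColor(w["img"],cv2.COLOR_RGB2HSV)
c,s=np.cos(BY),np.sin(BY);b=(X[...,:2]-BO)@np.array([[c,-s],[s,c]])
m=(z>.045)&(z<.056)&(b[...,0]>-.07)&(b[...,0]<.035)&(h[...,0]>15)&(h[...,1]>50)
q=X[m];print("block",m.sum(),cv2.minAreaRect((q[:,:2]*1000).astype(np.float32)),np.median(q[:,2]))
E
```

```text
at [0.6155 0.0726 0.1652] yaw 94.7 -> [-0.001 -0.001  0.814] spin -0.011
block 7589 ((615.3062744140625, 72.72903442382812), (35.97315216064453, 119.98662567138672), 4.446066379547119) 0.047988129666343395
```

Call:
carry_out([
  [0,0,0.3,0,0.4],
  [0,0,0.6,0,0.4],
  [0,0,0.81,0,0.4],
  [0,0,0.81,0,0.4],
  [0,0,0.81,0,-0.5],
  [0,0,0.81,0,-0.5],
  [0,0,0.81,0,-0.5],
  [0,0,0.81,0,-0.5],
], force=50)

```text
clock: 10.05
position: [0.6168, 0.073, 0.0456]
ee_rot: [0.676, 0.737, 0.001, 0.001]
ft_force: [-0.2, 0.5, 7.0]
grip_width: 0.415
grasp_force: 52.0
```

Call:
carry_out([
  [0,0,-0.2,0,-0.5],
  [0,0,-0.5,0,-0.5],
  [0,0,-0.8,0,-0.5],
  [0,0,-0.8,0,-0.5],
  [0,0,-0.8,0,-0.5],
])

```text
clock: 10.68
position: [0.6154, 0.0724, 0.1634]
ee_rot: [0.676, 0.737, -0.0, 0.0]
ft_force: [1.0, -0.2, -2.1]
grip_width: 0.416
grasp_force: 51.1
```

Call:
carry_out([
  [-0.3,-0.21,0,0,-0.5],
  [-0.6,-0.42,0,0,-0.5],
  [-0.887,-0.637,0,0,-0.5],
  [-0.887,-0.637,0,0,-0.5],
])

```text
clock: 11.18
position: [0.5294, -0.0736, 0.1618]
ee_rot: [0.678, 0.735, -0.002, -0.0]
ft_force: [0.1, 1.8, -0.3]
grip_width: 0.41
grasp_force: 51.0
```

Call:
carry_out([
  [-0.3,-0.21,0,0,-0.5],
  [-0.6,-0.42,0,0,-0.5],
  [-0.887,-0.637,0,0,-0.5],
  [-0.887,-0.637,0,0,-0.5],
])

```text
clock: 11.68
position: [0.4459, -0.2126, 0.1623]
ee_rot: [0.678, 0.735, -0.001, -0.001]
ft_force: [-0.4, 0.6, -0.8]
grip_width: 0.409
grasp_force: 51.0
```

Call:
carry_out([
  [-0.3,-0.21,0,0.3,-0.5],
  [-0.6,-0.42,0,0.6,-0.5],
  [-0.887,-0.637,0,0.93,-0.5],
  [-0.887,-0.637,0,0.93,-0.5],
])

```text
clock: 12.18
position: [0.3628, -0.3524, 0.1624]
ee_rot: [0.835, 0.55, -0.0, -0.001]
ft_force: [0.3, 0.0, -1.4]
grip_width: 0.413
grasp_force: 50.9
```

Call:
carry_out([
  [0,0,0,0.3,-0.5],
  [0,0,0,0.6,-0.5],
  [0,0,0,0.93,-0.5],
  [0,0,0,0.93,-0.5],
])

```text
clock: 12.68
position: [0.3661, -0.3483, 0.1629]
ee_rot: [0.941, 0.338, 0.0, -0.0]
ft_force: [1.0, 0.9, -0.8]
grip_width: 0.413
grasp_force: 33.2
```

Call:
carry_out([
  [0,0,0,0.3,-0.5],
  [0,0,0,0.6,-0.5],
  [0,0,0,0.93,-0.5],
  [0,0,0,0.93,-0.5],
  [0,0,0,0.93,-0.5],
])

```text
clock: 13.3
position: [0.3652, -0.3495, 0.1632]
ee_rot: [0.995, 0.102, -0.0, -0.0]
ft_force: [0.0, -1.0, -1.2]
grip_width: 0.411
grasp_force: 56.5
```

```bash
python3 - <<'E'
from h import *
o=manip.get_obs();print(o["grip_width"],o["grasp_force"])
plan(.364,-.350,.037,11)
w=camera("wrist");save(w,"w3.png");X=cloud(w);h=cv2.cvtColor(w["img"],cv2.COLOR_RGB2HSV)
m=(h[...,0]>105)&(h[...,0]<125)&(h[...,1]>120)&(X[...,2]>.022)&(X[...,2]<.036)
q=X[m];print(m.sum(),cv2.minAreaRect((q[:,:2]*1000).astype(np.float32)))
E
```

```text
0.41137712160632484 56.476834416389465
at [ 0.3652 -0.3495  0.1632] yaw 11.7 -> [-0.009  0.002  0.841] spin 0.024
3017 ((381.0882263183594, -347.895751953125), (152.6498260498047, 119.2405014038086), 11.19996452331543)
```

View pics/w3.png

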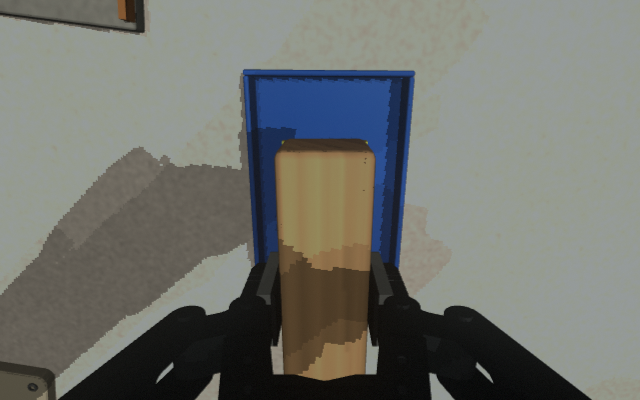

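The block, at (325,260), is held in line with and over the blue tray. Lowering and releasing it.

Call:
carry_out([
  [0,0,0.35,0.02,-0.5],
  [0,0,0.7,0.02,-0.5],
  [0,0,0.83,0.02,-0.5],
  [0,0,0.84,0.02,-0.5],
  [0,0,0.84,0.02,-0.5],
  [0,0,0.84,0.02,0.3],
  [0,0,0.84,0.02,0.3],
  [0,0,0.84,0.02,0.3],
])

```text
clock: 14.35
position: [0.365, -0.3503, 0.0378]
ee_rot: [0.996, 0.093, 0.0, 0.0]
ft_force: [0.1, -0.4, 0.8]
grip_width: 0.645
grasp_force: 0.0
```

Call:
carry_out([
  [0,0,-0.35,0,0.3],
  [0,0,-0.7,0,0.3],
  [0,0,-1,0,0.3],
  [0,0,-1,0,0.6],
  [0,0,-1,0,1],
])

```text
clock: 14.98
position: [0.3645, -0.3499, 0.1869]
ee_rot: [0.996, 0.093, -0.0, 0.0]
ft_force: [-1.0, -0.6, -0.3]
grip_width: 0.977
grasp_force: 0.0
```

```bash
python3 - <<'E'
from h import *
plan(*B(-.03,.0,.22),95)
w=camera("wrist");X=cloud(w);h=cv2.cvtColor(w["img"],cv2.COLOR_RGB2HSV)
m=(h[...,0]>10)&(h[...,0]<28)&(h[...,1]>50)&(abs(X[...,0]-.364)<.11)&(abs(X[...,1]+.35)<.08)&(X[...,2]>.03)
q=X[m];print(m.sum(),cv2.minAreaRect((q[:,:2]*1000).astype(np.float32)),np.median(q[:,2]))
P=camera("side");X=cloud(P);h=cv2.cvtColor(P["img"],cv2.COLOR_RGB2HSV);z=X[...,2]
m=((h[...,0]>160)|(h[...,0]<5))&(h[...,1]>30)&(h[...,1]<160)&(z>.039)&(z<.052)&(X[...,0]<.65)&(X[...,1]<.5)&(X[...,1]>.1)
m=cv2.morphologyEx(m.astype(np.uint8),cv2.MORPH_CLOSE,np.ones((3,3)))
N,L,S,C=cv2.connectedComponentsWithStats(m)
for i in range(1,N):
  if S[i,4]>40:
    q=X[(L==i)&(z>.036)];print(C[i].round(),S[i,4],cv2.minAreaRect((q[:,:2]*1000).astype(np.float32)))
E
```

```text
at [ 0.3645 -0.3499  0.1869] yaw 10.7 -> [ 1.996 -1.993 -0.322] spin -2.81
6317 ((370.4910888671875, -353.3797607421875), (110.75464630126953, 111.12741088867188), 50.73410415649414) 0.03714318745438704
[255. 127.] 253 ((457.7866516113281, 424.7545166015625), (47.04733657836914, 82.91248321533203), 3.768951892852783)
[273. 149.] 289 ((487.9971618652344, 306.95770263671875), (81.49303436279297, 48.332008361816406), 79.96231079101562)
[228. 158.] 63 ((341.7181701660156, 308.96246337890625), (36.10077667236328, 35.67649459838867), 84.8691177368164)
```

The block is in the tray, with its top at z 0.037. The blanks are at A (0.457,0.423, yaw 94), B (0.488,0.306, yaw 80) and C (0.332,0.284, yaw 85). I'll take B first.

Call:
carry_out([
  [0.12,-0.31,0,0,0.5],
  [0.24,-0.62,0,0,0.5],
  [0.325,-0.831,0,0,0.5],
])

```text
clock: 15.45
position: [0.3894, -0.2161, 0.1863]
ee_rot: [0.996, 0.094, -0.001, -0.001]
ft_force: [0.1, 0.3, -0.1]
grip_width: 0.753
grasp_force: 0.0
```

Call:
carry_out([
  [0.12,-0.31,0,0,0.5],
  [0.24,-0.62,0,0,0.5],
  [0.325,-0.831,0,0,0.5],
])

```text
clock: 15.82
position: [0.4139, -0.0847, 0.1865]
ee_rot: [0.996, 0.094, -0.001, -0.0]
ft_force: [1.0, -0.9, -0.0]
grip_width: 0.749
grasp_force: 0.0
```

Call:
carry_out([
  [0.12,-0.31,0,0,0.5],
  [0.24,-0.62,0,0,0.5],
  [0.325,-0.831,0,0,0.5],
])

```text
clock: 16.2
position: [0.4385, 0.0468, 0.1867]
ee_rot: [0.996, 0.094, -0.0, -0.0]
ft_force: [-0.1, 0.2, -0.0]
grip_width: 0.753
grasp_force: 0.0
```

Call:
carry_out([
  [0.12,-0.31,0,0,0.5],
  [0.24,-0.62,0,0,0.5],
  [0.325,-0.831,0,0,0.5],
])

```text
clock: 16.58
position: [0.4632, 0.1783, 0.1864]
ee_rot: [0.996, 0.094, -0.001, -0.001]
ft_force: [-0.6, 0.4, 0.5]
grip_width: 0.752
grasp_force: 0.0
```

Call:
carry_out([
  [0.12,-0.31,0,-0.3,0.5],
  [0.24,-0.62,0,-0.6,0.5],
  [0.325,-0.831,0,-0.77,0.5],
  [0.325,-0.831,0,-0.77,0.5],
])

```text
clock: 17.08
position: [0.4869, 0.3105, 0.1859]
ee_rot: [0.956, 0.293, -0.001, -0.001]
ft_force: [-0.0, -1.0, 0.2]
grip_width: 0.744
grasp_force: 0.0
```

Call:
carry_out([
  [0,0,0,-0.35,0.5],
  [0,0,0,-0.7,0.5],
  [0,0,0,-0.77,0.5],
])

```text
clock: 17.45
position: [0.4884, 0.3065, 0.1864]
ee_rot: [0.879, 0.476, -0.001, 0.0]
ft_force: [0.2, -0.6, 0.1]
grip_width: 0.747
grasp_force: 0.0
```

Call:
carry_out([
  [0,0,0.1,-0.35,0.5],
  [0,0,0.2,-0.7,0.5],
  [0,0,0.2,-0.77,0.5],
  [0,0,0.2,-0.77,0.5],
  [0,0,0.2,-0.77,0.5],
])

```text
clock: 18.08
position: [0.4887, 0.3078, 0.1579]
ee_rot: [0.767, 0.642, 0.0, 0.0]
ft_force: [-1.3, 0.1, -0.5]
grip_width: 0.748
grasp_force: 0.0
```

```bash
cat >> h.py <<'E'
def blanks(w,lo=.036,hi=.054,pr=True):
    X=cloud(w);h=cv2.cvtColor(w["img"],cv2.COLOR_RGB2HSV);z=X[...,2]
    m=((h[...,0]>160)|(h[...,0]<8))&(h[...,1]>25)&(h[...,1]<160)&(z>lo)&(z<hi)
    m=cv2.morphologyEx(m.astype(np.uint8),cv2.MORPH_CLOSE,np.ones((7,7)))
    N,L,S,C=cv2.connectedComponentsWithStats(m);r=[]
    for i in range(1,N):
        if S[i,4]>400:
            q=X[(L==i)&(z>lo)&(z<hi)];t=cv2.minAreaRect((q[:,:2]*1000).astype(np.float32))
            a=t[2] if t[1][0]>t[1][1] else t[2]+90
            print("blank",C[i].round(),S[i,4],np.round(t[0],1),np.round(t[1],1),"long yaw",round(a,1),"z",np.median(q[:,2]).round(4))
E
python3 - <<'E'
from h import *
plan(.488,.306,.03,80)
w=camera("wrist");save(w,"w4.png");blanks(w)
E
```

```text
at [0.4887 0.3078 0.1579] yaw 79.8 -> [-0.013 -0.003  0.853] spin -0.006
blank [244.  48.] 7998 [458.  420.5] [50.  65.2] long yaw 93.7 z 0.0431
blank [319. 197.] 4280 [486.3 310.7] [79.7 49.6] long yaw 80.4 z 0.043
blank [127. 258.] 6543 [331.6 288.9] [80. 51.] long yaw 83.3 z 0.043
```

The picture was not needed. The measured blank sizes match (80 x 50, top at 0.043). Grasping B.

Call:
carry_out([
  [0.016,-0.019,0.35,0,0.5],
  [0.016,-0.019,0.7,0,0.5],
  [0.016,-0.019,0.84,0,0.5],
  [0.016,-0.019,0.84,0,0.5],
  [0.016,-0.019,0.84,0,0.1],
  [0.016,-0.019,0.84,0,-0.4],
  [0.016,-0.019,0.84,0,-0.4],
  [0.016,-0.019,0.84,0,-0.4],
  [0.016,-0.019,0.84,0,-0.4],
], force=40)

```text
clock: 19.25
position: [0.4871, 0.3114, 0.0334]
ee_rot: [0.766, 0.643, 0.002, 0.0]
ft_force: [-0.2, -0.2, 7.2]
grip_width: 0.571
grasp_force: 43.3
```

Call:
carry_out([
  [0,0,-0.3,0,-0.4],
  [0,0,-0.6,0,-0.4],
  [0,0,-0.9,0,-0.4],
  [0,0,-0.9,0,-0.4],
])

```text
clock: 19.75
position: [0.4872, 0.312, 0.1705]
ee_rot: [0.766, 0.643, 0.003, 0.001]
ft_force: [0.3, 0.6, -1.4]
grip_width: 0.579
grasp_force: 42.4
```

Call:
carry_out([
  [-0.3,0.19,0,0,-0.4],
  [-0.6,0.38,0,0,-0.4],
  [-0.71,0.451,0,0,-0.4],
])

```text
clock: 20.12
position: [0.5356, 0.19, 0.1655]
ee_rot: [0.768, 0.641, -0.001, 0.001]
ft_force: [-0.2, -0.3, -1.7]
grip_width: 0.577
grasp_force: 42.3
```

Call:
carry_out([
  [-0.3,0.19,0,0,-0.4],
  [-0.6,0.38,0,0,-0.4],
  [-0.71,0.451,0,0,-0.4],
])

```text
clock: 20.5
position: [0.5833, 0.074, 0.1657]
ee_rot: [0.767, 0.641, -0.0, 0.0]
ft_force: [0.6, -0.5, -1.4]
grip_width: 0.575
grasp_force: 42.3
```

Call:
carry_out([
  [-0.3,0.19,0,0.3,-0.4],
  [-0.6,0.38,0,0.6,-0.4],
  [-0.71,0.451,0,0.83,-0.4],
  [-0.71,0.451,0,0.83,-0.4],
])

```text
clock: 21.0
position: [0.6306, -0.0397, 0.166]
ee_rot: [0.887, 0.462, -0.0, -0.0]
ft_force: [-0.5, 1.3, -1.1]
grip_width: 0.576
grasp_force: 42.4
```

Call:
carry_out([
  [0,0,0,0.33,-0.4],
  [0,0,0,0.66,-0.4],
  [0,0,0,0.83,-0.4],
])

```text
clock: 21.38
position: [0.6299, -0.0363, 0.1664]
ee_rot: [0.965, 0.262, 0.0, -0.0]
ft_force: [-0.2, 0.4, -1.5]
grip_width: 0.58
grasp_force: 42.5
```

Call:
carry_out([
  [0,0,0,0.33,-0.4],
  [0,0,0,0.66,-0.4],
  [0,0,0,0.83,-0.4],
  [0,0,0,0.83,-0.4],
  [0,0,0,0.83,-0.4],
])

```text
clock: 22.0
position: [0.6302, -0.0379, 0.1663]
ee_rot: [0.999, 0.049, -0.0, -0.0]
ft_force: [1.0, -0.4, -0.9]
grip_width: 0.579
grasp_force: 42.5
```

```bash
python3 - <<'E'
from h import *
plan(*(B(-.006,-.041,.034)),5)
w=camera("wrist");save(w,"w5.png");blanks(w,.036,.18)
X=cloud(w);h=cv2.cvtColor(w["img"],cv2.COLOR_RGB2HSV);z=X[...,2]
wood=(h[...,0]<18)&(h[...,1]>90);c,s=np.cos(BY),np.sin(BY);b=(X[...,:2]-BO)@np.array([[c,-s],[s,c]])
m=wood&(z>.026)&(z<.036)&(b[...,0]>.025)&(b[...,0]<.075)&(abs(b[...,1])<.16);q=b[m];print("fence bed x",np.percentile(q[:,0],[1,50,99]),m.sum())
E
```

```text
at [ 0.6302 -0.0379  0.1663] yaw 5.6 -> [0.002 0.01  0.782] spin 0.02
blank [324. 278.] 24152 [633.1 -35.8] [72.3 55.5] long yaw 5.6 z 0.1758
fence bed x [0.0410556  0.05005024 0.05854897] 10882
```

View pics/w5.png

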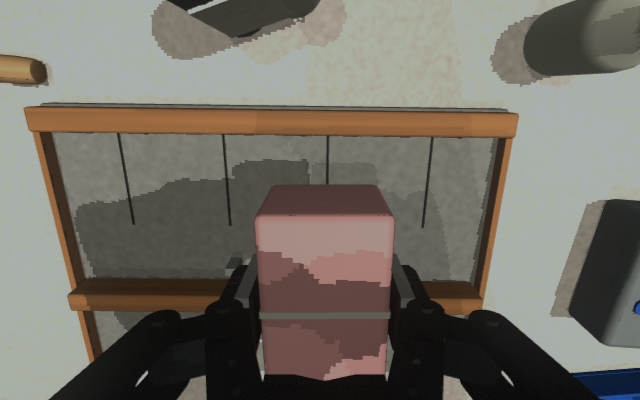

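The blank is held square at (324,290) above its slot line and the fence agrees with the bed frame. Placing it, then going to A.

Call:
carry_out([
  [0,0.01,0.3,0.02,-0.4],
  [0,0.01,0.6,0.02,-0.4],
  [0,0.01,0.74,0.02,-0.4],
  [0,0.01,0.78,0.02,-0.4],
  [0,0.01,0.78,0.02,-0.4],
  [0,0.01,0.78,0.02,0.4],
  [0,0.01,0.78,0.02,0.4],
  [0,0.01,0.78,0.02,0.4],
])

```text
clock: 23.05
position: [0.6309, -0.0409, 0.0499]
ee_rot: [0.999, 0.041, 0.0, 0.0]
ft_force: [-0.2, -0.5, -0.4]
grip_width: 0.7
grasp_force: 0.0
```

Call:
carry_out([
  [0,0,-0.25,0,0.4],
  [0,0,-0.6,0,0.4],
  [0,0,-0.8,0,0.4],
  [0,0,-0.8,0,0.5],
])

```text
clock: 23.55
position: [0.6319, -0.0405, 0.1722]
ee_rot: [0.999, 0.041, 0.002, 0.0]
ft_force: [-0.1, 0.6, 0.1]
grip_width: 0.751
grasp_force: 0.0
```

Call:
carry_out([
  [-0.08,-0.3,0,0,0.5],
  [-0.16,-0.6,0,0,0.5],
  [-0.22,-0.794,0,0,0.5],
])

```text
clock: 23.92
position: [0.5866, 0.0774, 0.1685]
ee_rot: [0.999, 0.042, -0.0, -0.0]
ft_force: [0.2, 0.1, -0.4]
grip_width: 0.753
grasp_force: 0.0
```

Call:
carry_out([
  [-0.08,-0.3,0,0,0.5],
  [-0.16,-0.6,0,0,0.5],
  [-0.22,-0.794,0,0,0.5],
])

```text
clock: 24.3
position: [0.5438, 0.1933, 0.1686]
ee_rot: [0.999, 0.042, -0.0, -0.0]
ft_force: [0.2, -0.6, 0.5]
grip_width: 0.751
grasp_force: 0.0
```

Call:
carry_out([
  [-0.08,-0.3,0,0,0.5],
  [-0.16,-0.6,0,0,0.5],
  [-0.22,-0.794,0,0,0.5],
])

```text
clock: 24.68
position: [0.501, 0.3091, 0.1685]
ee_rot: [0.999, 0.042, -0.001, -0.0]
ft_force: [0.4, -0.7, 1.0]
grip_width: 0.753
grasp_force: 0.0
```

Call:
carry_out([
  [-0.08,-0.3,0,-0.33,0.5],
  [-0.16,-0.6,0,-0.66,0.5],
  [-0.22,-0.794,0,-0.99,0.5],
  [-0.22,-0.794,0,-0.99,0.5],
])

```text
clock: 25.18
position: [0.4575, 0.4254, 0.1683]
ee_rot: [0.954, 0.299, -0.001, -0.001]
ft_force: [0.3, -0.3, 0.5]
grip_width: 0.753
grasp_force: 0.0
```

Call:
carry_out([
  [0,0,0,-0.33,0.5],
  [0,0,0,-0.66,0.5],
  [0,0,0,-0.99,0.5],
])

```text
clock: 25.55
position: [0.4607, 0.4218, 0.1685]
ee_rot: [0.847, 0.532, -0.0, 0.001]
ft_force: [-0.1, 0.2, -0.9]
grip_width: 0.752
grasp_force: 0.0
```

Call:
carry_out([
  [0,0,0,-0.33,0.5],
  [0,0,0,-0.66,0.5],
  [0,0,0,-0.99,0.5],
  [0,0,0,-0.99,0.5],
  [0,0,0,-0.99,0.5],
])

```text
clock: 26.18
position: [0.4603, 0.4225, 0.1689]
ee_rot: [0.685, 0.728, -0.0, 0.0]
ft_force: [0.7, -0.6, 0.4]
grip_width: 0.75
grasp_force: 0.0
```

```bash
python3 - <<'E'
from h import *
plan(.458,.4235,.032,93.7)
w=camera("wrist");blanks(w)
P=camera("side");blanks(P,.05,.064)
E
```

```text
at [0.4603 0.4225 0.1689] yaw 93.5 -> [ 0.008 -0.014  0.913] spin -0.006
blank [320. 196.] 3578 [457.  428.4] [49.4 79.4] long yaw 93.8 z 0.0429
blank [361. 217.] 489 [631.5 -42.2] [79.7 53.5] long yaw 4.8 z 0.06
```

Call:
carry_out([
  [0.04,-0.02,0.35,0,0.5],
  [0.04,-0.02,0.7,0,0.5],
  [0.04,-0.02,0.91,0,0.5],
  [0.04,-0.02,0.91,0,0.5],
  [0.04,-0.02,0.91,0,0.1],
  [0.04,-0.02,0.91,0,-0.4],
  [0.04,-0.02,0.91,0,-0.4],
  [0.04,-0.02,0.91,0,-0.4],
  [0.04,-0.02,0.91,0,-0.4],
])

```text
clock: 27.4
position: [0.4571, 0.4295, 0.0344]
ee_rot: [0.683, 0.73, 0.001, 0.0]
ft_force: [0.2, -1.4, 7.4]
grip_width: 0.58
grasp_force: 43.8
```

Call:
carry_out([
  [0,0,-0.3,0,-0.4],
  [0,0,-0.6,0,-0.4],
  [0,0,-0.9,0,-0.4],
  [0,0,-0.9,0,-0.4],
])

```text
clock: 27.9
position: [0.4571, 0.4305, 0.1718]
ee_rot: [0.683, 0.73, 0.003, 0.0]
ft_force: [0.6, 1.4, -1.2]
grip_width: 0.582
grasp_force: 43.0
```

Call:
carry_out([
  [-0.3,0.1,0,0,-0.4],
  [-0.6,0.21,0,0,-0.4],
  [-0.879,0.317,0,0,-0.4],
])

```text
clock: 28.28
position: [0.5132, 0.2986, 0.1671]
ee_rot: [0.683, 0.73, -0.0, 0.0]
ft_force: [1.1, -0.1, -1.3]
grip_width: 0.576
grasp_force: 42.9
```

Call:
carry_out([
  [-0.3,0.1,0,0,-0.4],
  [-0.6,0.21,0,0,-0.4],
  [-0.879,0.317,0,0,-0.4],
])

```text
clock: 28.65
position: [0.5694, 0.1701, 0.1672]
ee_rot: [0.683, 0.73, -0.0, 0.0]
ft_force: [0.2, -0.3, 0.1]
grip_width: 0.577
grasp_force: 42.9
```

Call:
carry_out([
  [-0.3,0.1,0,0.33,-0.4],
  [-0.6,0.21,0,0.66,-0.4],
  [-0.879,0.317,0,0.983,-0.4],
  [-0.879,0.317,0,0.983,-0.4],
])

```text
clock: 29.15
position: [0.6264, 0.0388, 0.1667]
ee_rot: [0.849, 0.529, -0.001, 0.001]
ft_force: [-1.4, 0.3, -0.4]
grip_width: 0.576
grasp_force: 42.8
```

Call:
carry_out([
  [0,0,0,0.33,-0.4],
  [0,0,0,0.66,-0.4],
  [0,0,0,0.983,-0.4],
])

```text
clock: 29.52
position: [0.6245, 0.0446, 0.1672]
ee_rot: [0.955, 0.298, -0.0, -0.0]
ft_force: [0.1, 0.6, -1.0]
grip_width: 0.578
grasp_force: 42.8
```

Call:
carry_out([
  [0,0,0,0.33,-0.4],
  [0,0,0,0.66,-0.4],
  [0,0,0,0.983,-0.4],
  [0,0,0,0.983,-0.4],
  [0,0,0,0.983,-0.4],
])

```text
clock: 30.15
position: [0.6249, 0.0442, 0.1675]
ee_rot: [0.999, 0.049, -0.0, 0.0]
ft_force: [-0.1, -0.1, -1.3]
grip_width: 0.582
grasp_force: 42.8
```

```bash
python3 - <<'E'
from h import *
plan(*(B(-.006,.041,.034)),5)
w=camera("wrist");blanks(w,.036,.2)
E
```

```text
at [0.6249 0.0442 0.1675] yaw 5.6 -> [-0.01   0.011  0.79 ] spin 0.021
blank [345. 273.] 34286 [614.8 -11.2] [178.2 147.2] long yaw 41.9 z 0.176
```

Call:
carry_out([
  [-0.01,0.01,0.3,0.02,-0.4],
  [-0.01,0.01,0.6,0.02,-0.4],
  [-0.01,0.01,0.75,0.02,-0.4],
  [-0.01,0.01,0.79,0.02,-0.4],
  [-0.01,0.01,0.79,0.02,-0.4],
  [-0.01,0.01,0.79,0.02,0.4],
  [-0.01,0.01,0.79,0.02,0.4],
  [-0.01,0.01,0.79,0.02,0.4],
])

```text
clock: 31.2
position: [0.6241, 0.0421, 0.0496]
ee_rot: [0.999, 0.041, 0.0, 0.0]
ft_force: [-0.2, -0.1, -0.0]
grip_width: 0.701
grasp_force: 0.0
```

Call:
carry_out([
  [0,0,-0.25,0,0.4],
  [0,0,-0.6,0,0.4],
  [0,0,-0.8,0,0.4],
  [0,0,-0.8,0,0.5],
])

```text
clock: 31.7
position: [0.625, 0.0426, 0.172]
ee_rot: [0.999, 0.041, 0.002, 0.0]
ft_force: [-0.6, 1.0, -0.1]
grip_width: 0.75
grasp_force: 0.0
```

Call:
carry_out([
  [-0.28,-0.28,0,0,0.5],
  [-0.56,-0.56,0,0,0.5],
  [-0.598,-0.602,0,0,0.5],
])

```text
clock: 32.08
position: [0.5237, 0.1276, 0.1687]
ee_rot: [0.999, 0.044, -0.001, 0.001]
ft_force: [0.9, -0.6, 0.3]
grip_width: 0.747
grasp_force: 0.0
```

Call:
carry_out([
  [-0.28,-0.28,0,0,0.5],
  [-0.56,-0.56,0,0,0.5],
  [-0.598,-0.602,0,0,0.5],
])

```text
clock: 32.45
position: [0.4276, 0.2092, 0.1689]
ee_rot: [0.999, 0.044, -0.0, 0.001]
ft_force: [0.4, 0.1, 0.3]
grip_width: 0.75
grasp_force: 0.0
```

Call:
carry_out([
  [-0.28,-0.28,0,-0.3,0.5],
  [-0.56,-0.56,0,-0.6,0.5],
  [-0.598,-0.602,0,-0.87,0.5],
  [-0.598,-0.602,0,-0.87,0.5],
])

```text
clock: 32.95
position: [0.3337, 0.2896, 0.1692]
ee_rot: [0.964, 0.266, 0.0, 0.0]
ft_force: [0.5, 0.2, 0.1]
grip_width: 0.752
grasp_force: 0.0
```

Call:
carry_out([
  [0,0,0,-0.33,0.5],
  [0,0,0,-0.66,0.5],
  [0,0,0,-0.87,0.5],
])

```text
clock: 33.33
position: [0.3347, 0.2887, 0.1691]
ee_rot: [0.88, 0.476, -0.0, -0.0]
ft_force: [0.0, 0.2, 0.0]
grip_width: 0.753
grasp_force: 0.0
```

Call:
carry_out([
  [0,0,0,-0.33,0.5],
  [0,0,0,-0.66,0.5],
  [0,0,0,-0.87,0.5],
  [0,0,0,-0.87,0.5],
  [0,0,0,-0.87,0.5],
])

```text
clock: 33.95
position: [0.3339, 0.2893, 0.1692]
ee_rot: [0.75, 0.661, -0.0, -0.0]
ft_force: [-1.0, 0.2, -0.1]
grip_width: 0.752
grasp_force: 0.0
```

```bash
python3 - <<'E'
from h import *
plan(.3316,.2889,.032,83.3)
w=camera("wrist");blanks(w)
P=camera("side");blanks(P,.05,.064)
E
```

```text
at [0.3339 0.2893 0.1692] yaw 82.7 -> [-0.005 -0.015  0.915] spin -0.019
blank [309. 225.] 6088 [319.6 267.3] [79.8 49.6] long yaw 82.8 z 0.043
blank [347. 196.] 446 [623.5  41. ] [79.5 52.4] long yaw 4.4 z 0.0601
blank [361. 217.] 499 [631.5 -41.9] [80.7 52. ] long yaw 6.1 z 0.0602
```

C was knocked about 25 mm aside and is now at (0.3196,0.2673). Correcting for it and checking the pose before closing.

Call:
carry_out([
  [-0.158,-0.076,0.3,-0.01,0.5],
  [-0.158,-0.076,0.65,-0.01,0.5],
  [-0.158,-0.076,0.9,-0.01,0.5],
  [-0.158,-0.076,0.91,-0.01,0.5],
  [-0.158,-0.076,0.91,-0.01,0.5],
])

```text
clock: 34.67
position: [0.3194, 0.2685, 0.034]
ee_rot: [0.747, 0.665, 0.001, -0.0]
ft_force: [0.2, 0.6, 0.3]
grip_width: 0.751
grasp_force: 0.0
```

Call:
carry_out([
  [0,0,0,0,0.1],
  [0,0,0,0,-0.4],
  [0,0,0,0,-0.4],
  [0,0,0,0,-0.4],
  [0,0,0,0,-0.4],
])

```text
clock: 35.3
position: [0.3202, 0.2684, 0.0345]
ee_rot: [0.747, 0.665, 0.001, 0.001]
ft_force: [-0.9, -0.9, 7.1]
grip_width: 0.581
grasp_force: 40.9
```

Call:
carry_out([
  [0,0,-0.3,0,-0.4],
  [0,0,-0.6,0,-0.4],
  [0,0,-0.9,0,-0.4],
  [0,0,-0.9,0,-0.4],
])

```text
clock: 35.8
position: [0.3208, 0.2683, 0.1702]
ee_rot: [0.747, 0.664, 0.002, 0.004]
ft_force: [1.3, -1.4, -1.4]
grip_width: 0.576
grasp_force: 42.8
```

Call:
carry_out([
  [-0.1,0.3,0,0,-0.4],
  [-0.2,0.6,0,0,-0.4],
  [-0.239,0.692,0,0,-0.4],
])

```text
clock: 36.17
position: [0.42, 0.2182, 0.1665]
ee_rot: [0.748, 0.663, -0.001, -0.001]
ft_force: [-0.6, 0.4, -0.4]
grip_width: 0.581
grasp_force: 42.7
```

Call:
carry_out([
  [-0.1,0.3,0,0,-0.4],
  [-0.2,0.6,0,0,-0.4],
  [-0.239,0.692,0,0,-0.4],
])

```text
clock: 36.55
position: [0.5184, 0.171, 0.1666]
ee_rot: [0.748, 0.664, -0.0, -0.001]
ft_force: [-1.9, 0.6, -0.7]
grip_width: 0.575
grasp_force: 42.7
```

Call:
carry_out([
  [-0.1,0.3,0,0.3,-0.4],
  [-0.2,0.6,0,0.6,-0.4],
  [-0.239,0.692,0,0.87,-0.4],
  [-0.239,0.692,0,0.87,-0.4],
])

```text
clock: 37.05
position: [0.6157, 0.1251, 0.1671]
ee_rot: [0.878, 0.479, -0.0, -0.0]
ft_force: [-0.3, 0.0, -1.0]
grip_width: 0.58
grasp_force: 42.6
```

Call:
carry_out([
  [0,0,0,0.33,-0.4],
  [0,0,0,0.66,-0.4],
  [0,0,0,0.87,-0.4],
])

```text
clock: 37.42
position: [0.6143, 0.1264, 0.1677]
ee_rot: [0.963, 0.269, -0.0, -0.0]
ft_force: [0.2, 0.6, -1.3]
grip_width: 0.577
grasp_force: 42.5
```

Call:
carry_out([
  [0,0,0,0.33,-0.4],
  [0,0,0,0.66,-0.4],
  [0,0,0,0.87,-0.4],
  [0,0,0,0.87,-0.4],
  [0,0,0,0.87,-0.4],
])

```text
clock: 38.05
position: [0.6152, 0.1255, 0.1677]
ee_rot: [0.999, 0.047, -0.0, -0.0]
ft_force: [-0.7, -0.5, -0.6]
grip_width: 0.577
grasp_force: 42.5
```

```bash
python3 - <<'E'
from h import *
plan(*(B(-.006,.123,.036)),5)
P=camera("side");blanks(P,.05,.064);blanks(P,.036,.049)
E
```

```text
at [0.6152 0.1255 0.1677] yaw 5.3 -> [0.007 0.01  0.778] spin 0.011
blank [354. 207.] 977 [ 6.278e+02 -5.000e-01] [ 80.3 137.9] long yaw 94.4 z 0.0601
```

Call:
carry_out([
  [0.007,0.01,0.3,0.01,-0.4],
  [0.007,0.01,0.6,0.01,-0.4],
  [0.007,0.01,0.74,0.01,-0.4],
  [0.007,0.01,0.785,0.01,-0.4],
  [0.007,0.01,0.785,0.01,-0.4],
  [0.007,0.01,0.785,0.01,0.4],
  [0.007,0.01,0.785,0.01,0.4],
  [0.007,0.01,0.785,0.01,0.4],
])

```text
clock: 39.1
position: [0.6174, 0.1234, 0.0505]
ee_rot: [0.999, 0.041, 0.0, 0.0]
ft_force: [0.6, 0.2, -0.4]
grip_width: 0.7
grasp_force: 0.0
```

Call:
carry_out([
  [0,0,-0.25,0,0.4],
  [0,0,-0.6,0,0.4],
  [0,0,-1,0,0.4],
  [0,0,-1,0,0.5],
])

```text
clock: 39.6
position: [0.6192, 0.1246, 0.2055]
ee_rot: [0.999, 0.041, 0.004, -0.001]
ft_force: [0.8, 1.0, -0.1]
grip_width: 0.75
grasp_force: 0.0
```

Call:
carry_out([
  [-0.25,0.25,0,0,1],
  [-0.5,0.5,0,0,1],
  [-0.808,0.819,0,0,1],
  [-0.808,0.819,0,0,1],
  [-0.808,0.819,0,0,1],
])

```text
clock: 40.22
position: [0.5065, -0.0093, 0.2]
ee_rot: [0.999, 0.041, 0.0, 0.0]
ft_force: [0.3, -0.0, 0.7]
grip_width: 1.003
grasp_force: 0.0
```

```bash
cat >> h.py <<'E'
def bedf(X):
    c,s=np.cos(BY),np.sin(BY);return (X[...,:2]-BO)@np.array([[c,-s],[s,c]])
def clampview(w):
    X=cloud(w);z=X[...,2];b=bedf(X);h=cv2.cvtColor(w["img"],cv2.COLOR_RGB2HSV)
    m=(h[...,0]<18)&(h[...,1]>90)&(z>.043)&(z<.05)&(abs(b[...,1])<.17)&(b[...,0]<-.03)&(b[...,0]>-.14)
    print("jaw bed x",np.percentile(b[m][:,0],[2,50,98]).round(4))
    m=(z>.07)&(z<.09)&(abs(b[...,1])<.045)&(b[...,0]<-.06);q=(b[m]*1000).astype(np.float32)
    print("grip bed",m.sum(),np.percentile(q,[1,99],axis=0).round(1))
    for y in(-41,41,123):
        m=(abs(b[...,1]*1000-y)<40)&(abs(b[...,0])<.055)&(z>.05)&(z<.066);q=(b[m]*1000).astype(np.float32)
        if len(q)>50: print("blank",y,len(q),[np.round(t,1) for t in cv2.minAreaRect(q)])
E
python3 - <<'E'
from h import *
plan(.5063,-.0093,.067,5)
w=camera("wrist");save(w,"w6.png");clampview(w)
E
```

```text
at [ 0.5065 -0.0093  0.2   ] yaw 4.7 -> [-0.001 -0.001  0.887] spin -0.01
jaw bed x [-0.103  -0.0952 -0.088 ]
grip bed 1635 [[-141.9  -16.5]
 [-112.7   24.7]]
blank -41 6258 [array([-17.9, -41.9]), array([50.8, 57. ]), np.float64(89.7)]
blank 41 6318 [array([-18.2,  41.5]), array([50.6, 56.9]), np.float64(89.9)]
blank 123 6524 [array([-17.4, 122.9]), array([51.6, 57.8]), np.float64(89.9)]
```

View pics/w6.png

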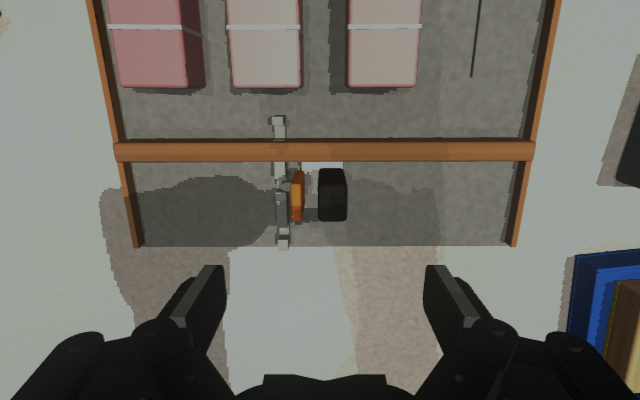

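All three blanks lie square in their slots at (160,45), (265,45) and (382,45). The jaw is in the loading notch and the TCP is over the grip. Squeezing and closing.

Call:
carry_out([
  [0,0,0.3,0,1],
  [0,0,0.6,0,1],
  [0,0,0.887,0,1],
  [0,0,0.887,0,1],
  [0,0,0.887,0,-0.2],
  [0,0,0.887,0,-0.5],
  [0,0,0.887,0,-0.8],
  [0,0,0.887,0,-0.8],
  [0,0,0.887,0,-0.8],
  [0,0,0.887,0,-0.8],
], force=30)

```text
clock: 41.52
position: [0.5081, -0.0096, 0.0691]
ee_rot: [0.999, 0.041, 0.002, 0.001]
ft_force: [-1.1, -2.4, 11.0]
grip_width: 0.375
grasp_force: 34.2
```

Call:
carry_out([
  [0.06,0,0,0,-0.8],
  [0.12,0,0,0,-0.8],
  [0.18,0,0,0,-0.8],
  [0.24,0,0,0,-0.8],
  [0.28,0,0,0,-0.8],
  [0.305,0,0,0,-0.8],
  [0.305,0,0,0,-0.8],
  [0.305,0,0,0,-0.8],
])

```text
clock: 42.52
position: [0.5537, -0.0057, 0.0691]
ee_rot: [0.999, 0.041, 0.002, 0.001]
ft_force: [-0.8, -2.7, 9.2]
grip_width: 0.376
grasp_force: 33.6
```

Call:
carry_out([
  [0.01,0,0,0,-0.8],
  [0.015,0,0,0,-0.8],
  [0.02,0,0,0,-0.8],
  [0.02,0,0,0,-0.8],
])

```text
clock: 43.02
position: [0.5559, -0.0055, 0.0691]
ee_rot: [0.999, 0.041, 0.001, 0.001]
ft_force: [-6.4, -1.8, 14.1]
grip_width: 0.378
grasp_force: 34.4
```

Call:
carry_out([
  [0,0,0,0,-0.1],
  [0,0,0,0,0.3],
  [0,0,0,0,0.8],
  [0,0,0,0,1],
  [0,0,0,0,1],
])

```text
clock: 43.65
position: [0.555, -0.0053, 0.067]
ee_rot: [0.999, 0.041, -0.0, 0.0]
ft_force: [-0.4, -0.1, -0.4]
grip_width: 1.005
grasp_force: 0.0
```

Call:
carry_out([
  [0,0,-0.3,0,1],
  [0,0,-0.6,0,1],
  [0,0,-0.95,0,1],
  [0,0,-0.95,0,1],
  [0,0,-0.95,0,1],
])

```text
clock: 44.28
position: [0.5548, -0.0053, 0.209]
ee_rot: [0.999, 0.041, -0.0, 0.0]
ft_force: [-0.5, 0.2, -0.7]
grip_width: 1.003
grasp_force: 0.0
```

```bash
python3 - <<'E'
from h import *
plan(.586,-.346,.2,181)
w=camera("wrist");save(w,"w7.png");clampview(w)
P=camera("side");clampview(P);blanks(P,.05,.064)
E
```

```text
at [ 0.5548 -0.0053  0.209 ] yaw 4.7 -> [0.02  2.281 0.061] spin -5.876
jaw bed x [-0.0547 -0.0474 -0.04  ]
grip bed 1548 [[-93.6 -16.6]
 [-64.4  24.6]]
blank -41 7355 [array([  0.5, -41.9]), array([50.4, 80.1]), np.float64(89.8)]
blank 41 7344 [array([ 0.6, 41.5]), array([50.4, 79.2]), np.float64(89.8)]
blank 123 7612 [array([  1.1, 123.2]), array([51.1, 79.2]), np.float64(89.7)]
jaw bed x [-0.0542 -0.0461 -0.0377]
grip bed 572 [[-697.9  -23.3]
 [ -63.9   41.1]]
blank -41 514 [array([ -6.3, -42.9]), array([70. , 94.3]), np.float64(89.5)]
blank 41 446 [array([-3.8, 46.5]), array([94.1, 75.8]), np.float64(5.4)]
blank 123 200 [array([ -6.6, 122.9]), array([93.7, 56.5]), np.float64(6.3)]
blank [351. 200.] 1194 [630.6  41.1] [ 81.5 217.7] long yaw 94.4 z 0.06
```

View pics/w7.png

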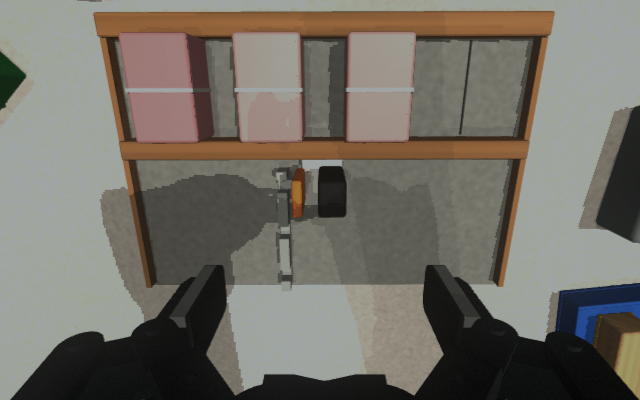

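The blanks at (165,88), (270,88) and (380,88) are held between the fence and the jaw. Their centres are at bed x ≈ 0.7 mm and the tab is released. On to the dial.

Call:
carry_out([
  [0,0.3,0,0,0.4],
  [0,0.6,0,0,0.4],
  [0.007,0.76,0,0,0.4],
])

```text
clock: 44.75
position: [0.5648, -0.1215, 0.208]
ee_rot: [0.999, 0.04, -0.001, -0.0]
ft_force: [0.8, 1.3, 0.3]
grip_width: 0.697
grasp_force: 0.0
```

Call:
carry_out([
  [0,0.3,0,0,0.4],
  [0,0.6,0,0,0.4],
  [0.007,0.76,0,0,0.4],
])

```text
clock: 45.12
position: [0.5752, -0.2347, 0.2079]
ee_rot: [0.999, 0.04, -0.001, -0.0]
ft_force: [-0.3, -0.2, -0.5]
grip_width: 0.701
grasp_force: 0.0
```

Call:
carry_out([
  [0,0.3,0,-0.33,0.4],
  [0,0.6,0,-0.66,0.4],
  [0.007,0.76,0,-0.98,0.4],
  [0.007,0.76,0,-0.98,0.4],
])

```text
clock: 45.62
position: [0.5861, -0.3469, 0.208]
ee_rot: [0.956, 0.293, -0.0, -0.001]
ft_force: [-0.7, 0.8, -1.2]
grip_width: 0.703
grasp_force: 0.0
```

Call:
carry_out([
  [0,0,0,-0.33,0.4],
  [0,0,0,-0.66,0.4],
  [0,0,0,-0.98,0.4],
])

```text
clock: 46.0
position: [0.587, -0.3432, 0.2093]
ee_rot: [0.849, 0.529, 0.0, -0.0]
ft_force: [-0.2, 0.1, 0.1]
grip_width: 0.699
grasp_force: 0.0
```

Call:
carry_out([
  [0,0,0,-0.33,0.4],
  [0,0,0,-0.66,0.4],
  [0,0,0,-0.98,0.4],
])

```text
clock: 46.38
position: [0.587, -0.3432, 0.2094]
ee_rot: [0.687, 0.727, 0.0, -0.0]
ft_force: [0.3, -0.1, -0.3]
grip_width: 0.699
grasp_force: 0.0
```

Call:
carry_out([
  [0,0,0,-0.33,0.4],
  [0,0,0,-0.66,0.4],
  [0,0,0,-0.98,0.4],
])

```text
clock: 46.75
position: [0.587, -0.3432, 0.2094]
ee_rot: [0.48, 0.877, 0.0, -0.0]
ft_force: [0.2, -1.9, 0.5]
grip_width: 0.7
grasp_force: 0.0
```

Call:
carry_out([
  [0,0,0,-0.33,0.4],
  [0,0,0,-0.66,0.4],
  [0,0,0,-0.98,0.4],
])

```text
clock: 47.12
position: [0.587, -0.3433, 0.2094]
ee_rot: [0.241, 0.97, 0.0, -0.0]
ft_force: [0.7, 0.3, 0.3]
grip_width: 0.698
grasp_force: 0.0
```

Call:
carry_out([
  [0,0,0,-0.33,0.4],
  [0,0,0,-0.66,0.4],
  [0,0,0,-0.98,0.4],
  [0,0,0,-0.98,0.4],
  [0,0,0,-0.98,0.4],
])

```text
clock: 47.75
position: [0.5868, -0.3445, 0.2095]
ee_rot: [-0.008, 1.0, 0.0, 0.0]
ft_force: [-0.7, -0.1, -0.5]
grip_width: 0.704
grasp_force: 0.0
```

```bash
python3 - <<'E'
from h import *
print(manip.get_obs()["joint_pos"])
plan(.587,-.3455,.090,181)
w=camera("wrist");save(w,"w8.png");X=cloud(w);z=X[...,2];h=cv2.cvtColor(w["img"],cv2.COLOR_RGB2HSV)
R=(abs(X[...,0]-.587)<.075)&(abs(X[...,1]+.346)<.075)
def r(n,m):
  q=X[m&R];print(n,len(q),q.mean(0).round(4),[np.round(t,1) for t in cv2.minAreaRect((q[:,:2]*1000).astype(np.float32))]) if len(q)>5 else print(n,0)
r("bar",(z>.096)&(z<.11));r("timer",(z>.043)&(z<.056))
hi=(z>.044)&(z<.058)&(h[...,1]>110)
r("yel",hi&(h[...,0]>22)&(h[...,0]<35));r("blu",hi&(h[...,0]>100)&(h[...,0]<125));r("grn",hi&(h[...,0]>45)&(h[...,0]<85))
E
```

```text
[ 1.17944401  0.7812955  -1.20096536  1.30955784  0.71778463  1.5082364
  1.6412497 ]
at [ 0.5868 -0.3445  0.2095] yaw -179.1 -> [-0.002 -0.007  0.797] spin -0.002
bar 1592 [ 0.5839 -0.3422  0.1018] [array([ 585.1, -342. ]), array([50.9, 16. ]), np.float64(0.6)]
timer 15128 [ 0.5782 -0.3423  0.0491] [array([ 585.3, -342.1]), array([119.1, 119.9]), np.float64(1.2)]
yel 213 [ 0.5949 -0.2984  0.0512] [array([ 595.1, -298.3]), array([13.5, 13.9]), np.float64(68.1)]
blu 223 [ 0.5683 -0.3007  0.0511] [array([ 568.5, -300.6]), array([13.2, 13.6]), np.float64(1.0)]
grn 218 [ 0.5479 -0.3177  0.0511] [array([ 547.9, -317.5]), array([13., 13.]), np.float64(45.9)]
```

View pics/w8.png

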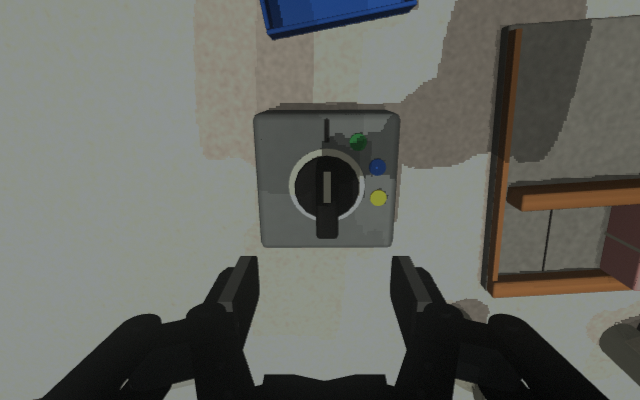

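The dial bar is at (327,205), centred at (0.585,-0.342). The dots are yellow (378,198), blue (377,167) and green (358,141), and yellow again comes out at 1.8. Gripping and turning it clockwise.

Call:
carry_out([
  [0.01,0.017,0.35,0,0.4],
  [0.01,0.017,0.7,0,0.4],
  [0.01,0.017,0.797,0,0.4],
  [0.01,0.017,0.797,0,0.4],
  [0.01,0.017,0.797,0,-0.3],
  [0.01,0.017,0.797,0,-0.9],
  [0.01,0.017,0.797,0,-0.9],
  [0.01,0.017,0.797,0,-0.9],
  [0.01,0.017,0.797,0,-0.9],
], force=40)

```text
clock: 48.92
position: [0.5856, -0.3429, 0.0916]
ee_rot: [-0.01, 1.0, -0.0, 0.001]
ft_force: [-0.9, 1.3, 5.0]
grip_width: 0.181
grasp_force: 39.9
```

Call:
carry_out([
  [0,0,0,0.3,-0.9],
  [0,0,0,0.6,-0.9],
  [0,0,0,0.865,-0.9],
  [0,0,0,0.865,-0.9],
])

```text
clock: 49.42
position: [0.5858, -0.3432, 0.0917]
ee_rot: [0.214, 0.977, -0.001, 0.001]
ft_force: [-0.2, -3.2, 6.6]
grip_width: 0.185
grasp_force: 90.4
```

Call:
carry_out([
  [0,0,0,0.3,-0.9],
  [0,0,0,0.6,-0.9],
  [0,0,0,0.865,-0.9],
  [0,0,0,0.865,-0.9],
])

```text
clock: 49.92
position: [0.5859, -0.3436, 0.0915]
ee_rot: [0.428, 0.904, -0.0, 0.001]
ft_force: [1.3, -1.3, 6.6]
grip_width: 0.18
grasp_force: 53.0
```

Call:
carry_out([
  [0,0,0,0.3,-0.9],
  [0,0,0,0.6,-0.9],
  [0,0,0,0.865,-0.9],
  [0,0,0,0.865,-0.9],
])

```text
clock: 50.42
position: [0.5855, -0.3436, 0.0915]
ee_rot: [0.619, 0.785, -0.0, 0.001]
ft_force: [-1.2, -1.8, 9.0]
grip_width: 0.18
grasp_force: 53.5
```

Call:
carry_out([
  [0,0,0,0.3,-0.9],
  [0,0,0,0.6,-0.9],
  [0,0,0,0.86,-0.9],
  [0,0,0,0.86,-0.9],
  [0,0,0,0.86,-0.9],
])

```text
clock: 51.05
position: [0.585, -0.3453, 0.0916]
ee_rot: [0.779, 0.627, -0.001, 0.002]
ft_force: [-2.6, -5.5, 9.9]
grip_width: 0.176
grasp_force: 53.4
```

```bash
python3 - <<'E'
from h import *
o=manip.get_obs();print(o["joint_pos"].round(2),o["torque"],o["ft_force"]);plan(.5852,-.342,.09,77.5)
E
```

```text
[ 1.02  0.72 -0.83  1.44  0.55  1.22 -0.09] [-0.62519191  0.55956549 -0.0084332 ] [-2.64401533 -5.52192985  9.92104616]
at [ 0.585  -0.3453  0.0916] yaw 77.7 -> [ 0.021 -0.003  0.011] spin 0.006
```

Yaw is 77.7°, right on the yellow click. Releasing, rising and checking.

Call:
carry_out([
  [0,0,0,0,-0.3],
  [0,0,0,0,0.4],
  [0,0,0,0,0.4],
  [0,0,-0.3,0,0.4],
  [0,0,-0.6,0,0.4],
  [0,0,-0.9,0,0.4],
  [0,0,-0.9,0,0.4],
  [0,0,-0.9,0,0.4],
])

```text
clock: 52.05
position: [0.5847, -0.3429, 0.2242]
ee_rot: [0.78, 0.626, -0.0, -0.0]
ft_force: [0.1, -0.1, -0.7]
grip_width: 0.698
grasp_force: 0.0
```

```bash
python3 - <<'E'
from h import *
print(manip.get_obs()["position"])
w=camera("wrist");X=cloud(w);z=X[...,2]
m=(z>.096)&(z<.11)&(abs(X[...,0]-.587)<.06)&(abs(X[...,1]+.346)<.06)
q=X[m];print("bar",len(q),cv2.minAreaRect((q[:,:2]*1000).astype(np.float32)))
P=camera("side");clampview(P);Y=cloud(P)
i1=cv2.resize(w["img"],(480,300));i2=cv2.resize(P["img"][110:400,200:460],(300,300))
cv2.imwrite("pics/fin.png",np.hstack([i1,i2])[...,::-1])
E
```

```text
[ 0.58466817 -0.34293369  0.2241805 ]
bar 1424 ((585.9173583984375, -341.7784118652344), (51.203125, 15.784346580505371), 78.13412475585938)
jaw bed x [-0.0547 -0.0467 -0.0382]
grip bed 529 [[-698.4  -23.4]
 [ -64.8   40.7]]
blank -41 507 [array([ -6.2, -37.1]), array([66.6, 97.1]), np.float64(87.8)]
```

View pics/fin.png

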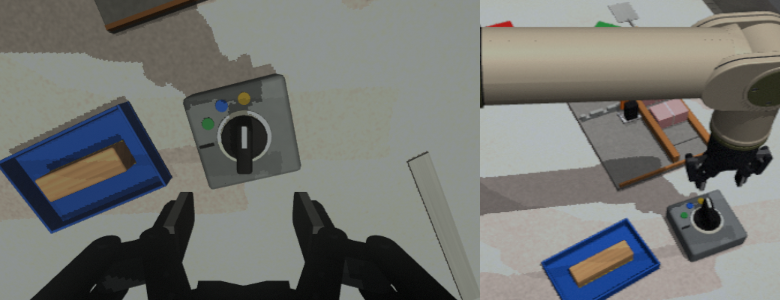

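The pointer line at (244,135) aims at the yellow dot at (244,99), and the bar is at 78°, which matches click 1.8. The block is in the tray and the jaw is still closed. Handing in.

```bash
python3 -c "
from workcell import ticket
print(ticket.hand_in())"
```

```text
the job is handed in; nothing more can be done
None
```

The job is handed in, with no verdict returned: the sanding block is in the blue tray, all three blanks present are clamped against the fence with the jaw latched, and the dial was then turned to the yellow dot.

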